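Scrape the moulding offcuts off the fixture plate

ROBOT

A 6-joint arm with a two-finger parallel gripper is mounted at the origin on the work surface. World frame = base frame: x ahead of the robot, y to its left, z up, the work surface at z = 0. Lengths are in m, angles in rad, forces in N, time in s.
With the tool pointing down it reaches from about 0.35 to 0.775 m from the base axis. Payload 7.3 kg.
Tool frame: the origin (TCP) lies on the centre line of the jaws, within the pads' length; the fingertips stand 17 mm ahead of it and the grasp point (between the pads) lies 2 mm behind it (robot.tip_extent is the distance from the TCP to the fingertips, in m); z points along the fingers, y is the line along which they close (so a half turn about z gives the same grasp; the last joint's range is limited). The gripper opens to 92 mm and grips with 3 to 60 N. Pads are 19 mm wide; open, the fingers measure 130 mm over their backs; the gripper's body (75 mm by 190 mm) begins 47 mm behind the grasp point.
Start: joints at [1.01, 0.342, 1.524, -0, 1.275, -0.146], TCP at [0.212, 0.481, 0.244] pointing down, gripper open.
Joint ranges: [-2.53, 2.53], [-0.77, 2.02], [0.04, 2.7], [-1, 4.14], [0.28, 2.66], [-3.11, 3.11]. Speed limits (rad/s): [2.57, 2.57, 3.14, 3.14, 3.14, 3.14].

INTERFACE

Orientations are given as [roll, pitch, yaw] about the fixed x, y, z axes, in that order (R = Rz(yaw) Ry(pitch) Rx(roll)).
In Python, from cell import robot gives the robot as it stands.
- The arm moves only by the tool step_arm, never from a script. Its argument "motion" is a list of rows, each a list of 2 entries, a list of its own where there are three numbers: the shift along the tool's x, y, z in units of 60 mm (1.0 is 60 mm), then the turn about the tool's z in rad. In form: [[[x, y, z], spin], ...]. A call has 1 to 10 rows; each row is the pose to reach, as a shift and turn from the pose commanded when the call began, along the tool's axes at that moment; what a row does not reach only later rows make up. A row lasts 1/8 s, in which the tool goes at most 62.5 mm and 10.7 degrees, less where a joint would pass 70% of its speed; a pose out of reach is approached as far as the arm can. A call with a gripper value outside its range is refused whole. "hand" is the closure in counts, from 0 (fully open) to 255 (shut), set as the call begins (left out, the last holds). The fingers move at their own pace and stop on an object; "squeeze" is the grip in N (left out, the last holds). Time passes only in rows, so rows that repeat a pose let the fingers close. It gives the time, the measured TCP pose, the force, the opening and the grip force at its end, in the units of the state.
- robot.observe(): the state, without advancing time (a new reading comes with each control period).
- robot.read_camera(name): name is "scene" or "top" or "wrist"; returns a dict with "pixels" (384x512x3 uint8, red, green, blue), "intrinsics" (3x3 intrinsics, pixels), "xyz" and "rotation" of the camera in the world; the wrist camera has in their place "T_tool_cam" (4x4, takes a point from camera to tool coordinates, whose origin is the TCP and whose axes are the flange's). Camera axes: x right, y up, looking along -z (the intrinsics and any distortion apply to the point x, -y, -z); pixel columns grow to the right and rows downward; lengths in m; the calibration is good to about 2 mm. A picture is of the moment at which its call begins: read the wrist's pose just before it. There is no depth.
- robot.hand_in(): hands the job in; it is judged then, once.
The state is a dict: "time": time; "qpos": joint angles; "qvel": joint speeds; "joint_efforts": joint torques, N m; "tool_pos": TCP position; "tool_rot": TCP orientation; "contact_force": force on the tool from outside, world axes, zero at the start; "torque": the same for the moment, N m; "opening": finger opening in m; "grip_force": force on a finger pad.
Only numpy, scipy, OpenCV 4.12 (cv2) and the standard library are available. Lean on these libraries where they do the work, as an engineer would, in place of code of your own. Each camera call takes 0.05 s, during which the arm holds its last target. There are 200 camera calls.

TASK

Lift the scraper up off its two hooks and use it to sweep all four loose black offcuts along the white fixture plate and over the open end into the empty scrap bin (not into the bin with the rods). Do not touch the offcuts with the gripper or arm, and leave the bottle and the screwdriver alone. Then hang the scraper back on both hooks as it was and let go.

Things in the scene. Friction and masses are not known exactly. Their poses are not given: they have to be found in the camera images.
- plate: Fixed white slab on risers, 164 mm (own x) by 260 mm (own y), flat top 60 mm above its origin. A guide rail along each long side (x 70 to 82 mm either side) stands 15 mm above the slab: the lane between is 140 mm wide. Both ends (y = +-130 mm) are open. Origin: centre of its underside on the bench; z up.
- scrap_bin: Scrap bin, fixed: plain empty open blue box 164 (x) by 110 (y) by 45 mm high, 4 mm walls, against one open end of the plate (centre 186 mm from the plate's centre along the plate's +y or -y, differs from run to run). Its rim is 15 mm below the plate's top. Origin: centre of its underside, axes parallel to the plate's.
- parts_bin: Parts bin, fixed: blue box of the same outside size as the scrap bin but with a dividing wall and short steel rods in it (rods to 31 mm high), standing against the other end of the plate. Origin: centre of its underside.
- stand: Fixed scraper stand: base 210 (x) by 100 by 10 mm; two 8 mm posts 122 mm high at x = +-78, y = +27 mm, joined by a bar at z 68 to 82. From each an 8 mm hook arm, top at z = 100 mm, runs to -y and turns up at y = -22 to a tip 120 mm high. The handle has room from y = -18 to +23. Origin: at bench height under the middle of the hanging scraper (base centre at y = +5).
- scraper: Loose, 0.25 kg, hangs blade down: grey block 124 (x) by 24 (y) mm, z 0 to 34; web 56 by 8, z to 76; on top a wooden bar 188 (x) by 16 (y), z 76 to 100 mm, its ends lying on the hook arms; grip mid-bar across y from above. Origin: centre of the blade's underside, z up. Hanging: 24 mm above the stand's origin, within 3 mm in x and y, axes parallel.
- chip_bar: Black plastic offcut, straight, 60 by 18 by 12 mm thick, lying on the plate. Origin: centre of its underside.
- chip_ell: Black plastic L-shaped offcut, 52 by 40 mm, limbs 18 mm wide, 12 mm thick, lying on the plate. Origin: underside, centre of its outline.
- chip_tee: Black plastic T-shaped offcut, 56 by 48 mm, limbs 18 mm wide, 12 mm thick, lying on the plate. Origin: underside, centre of its outline.
- chip_wedge: Black plastic slab offcut, 56 by 26 by 12 mm thick with a 14 mm round stub 6 mm high on top, lying on the plate. Origin: centre of its underside.
- dispenser: White bottle, 60 mm across and about 120 mm high, standing on the bench beyond the plate; leave alone. Origin: centre of its underside.
- driver: Screwdriver about 200 mm long lying on the bench beyond the stand; leave alone. Origin near its middle.
Not all that is in view belongs to the job. What is shaped like the chip_wedge but brown or red is not meant.

How it is judged:
By the outcome, as a careful person would: the job done as asked, in the order asked, and still so for the second after the job is handed in, with the robot touching nothing.
It also fails if it takes over 58 s, if anything falls off the work surface, if the arm or the gripper's body presses on something with over 40 N, if the wrist force passes 120 N, or if a joint passes its speed limit or range.

## Working session

There is one attempt and no reset: what is moved stays moved. The work goes in short steps, Python scripts to look and compute and a tool call to move; the robot and the scene stay as the last step left them, time stands still between calls to the robot, and variables do not carry over. Pictures are saved under pics/ and viewed, at most 10 in all, crops included, and the job is handed in when it is done.

Besides the shell and the picture viewer there is one more tool, called after "Emit:" as name(argument=value, ...) on one line, values as JSON. step_arm: Moves the arm, as the interface text tells. Its arguments: {"type":"object","properties":{"motion":{"type":"array"},"hand":{"type":"number"},"squeeze":{"type":"number"}},"required":["motion"]}

```bash
mkdir -p pics; ls; python3 - <<'E'
from cell import robot
import cv2,numpy as np
s=robot.observe();print({k:np.round(v,3).tolist() for k,v in s.items()})
for n in("scene","top"):
    c=robot.read_camera(n);cv2.imwrite(f"pics/{n}0.png",c["pixels"][:,:,::-1])
    print(n,{k:np.round(v,4).tolist() for k,v in c.items() if k!="pixels"})
E
```

```text
pics
{'time': 0.0, 'qpos': [1.01, 0.343, 1.525, -0.0, 1.275, -0.146], 'qvel': [-0.0, -0.0, 0.0, 0.0, 0.001, -0.001], 'joint_efforts': [-0.002, -43.125, -24.422, 0.071, 0.056, -0.0], 'tool_pos': [0.211, 0.48, 0.243], 'tool_rot': [-3.14, -0.0, 2.727], 'contact_force': [-0.17, 0.756, 0.46], 'torque': [0.02, -0.039, 0.034], 'grip_force': 0.0, 'opening': 0.092}
scene {'intrinsics': [[365.8834, 0.0, 246.2431], [0.0, 365.8834, 185.9193], [0.0, 0.0, 1.0]], 'xyz': [0.7399, -0.4066, 0.7524], 'rotation': [0.636, 0.011, 0.4468]}
top {'intrinsics': [[389.4313, 0.0, 253.8204], [0.0, 389.4313, 193.8719], [0.0, 0.0, 1.0]], 'xyz': [0.4312, 0.0297, 1.0803], 'rotation': [0.0953, -0.0098, -1.5769]}
```

View pics/top0.png

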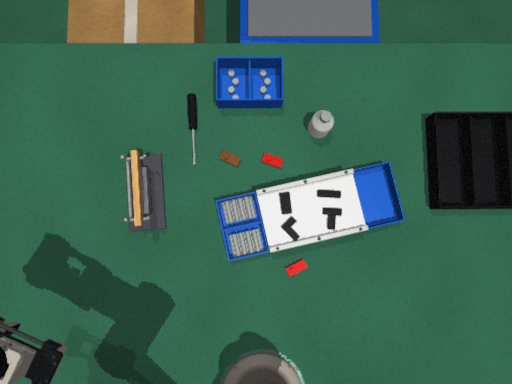

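View pics/scene0.png

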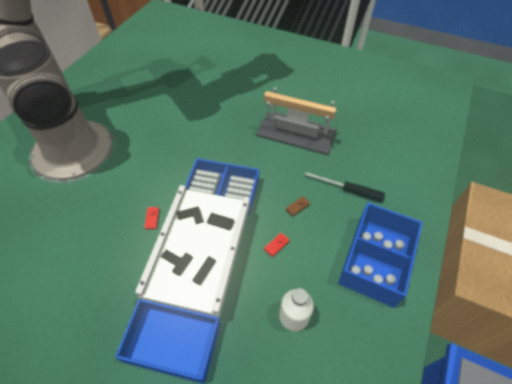

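Top view: scraper's wooden bar is at about (136,188). The plate runs from (262,220) to (360,195), with the rods bin on the left (240,225) and the empty scrap bin on the right (378,193). The four black chips are at (285,203), (290,229), (329,194) and (332,217). The scene view agrees.

```bash
cat > h.py <<'E'
import cv2,numpy as np
from scipy.spatial.transform import Rotation as R
from cell import robot
def cast(c,uv,z):
    uv=np.atleast_2d(uv).astype(float);K=np.array(c["intrinsics"])
    d=np.c_[(uv[:,0]-K[0,2])/K[0,0],-(uv[:,1]-K[1,2])/K[1,1],-np.ones(len(uv))]
    r=np.array(c["rotation"]); M=R.from_euler("xyz",r).as_matrix() if r.shape==(3,) else r
    d=d@M.T; o=np.array(c["xyz"]); return o+d*((z-o[2])/d[:,2])[:,None]
def rect(c,mask,z,amin=60,pick=None):
    """contours -> (pixel centre, world centre, size, angle of long side) by minAreaRect on the plane"""
    out=[]
    for k in cv2.findContours(mask.astype(np.uint8),cv2.RETR_EXTERNAL,cv2.CHAIN_APPROX_NONE)[0]:
        if cv2.contourArea(k)<amin: continue
        p=cast(c,k[:,0],z)[:,:2]
        (x,y),(a,b),t=cv2.minAreaRect((p*1000).astype(np.float32))
        if a<b:a,b,t=b,a,t+90
        out.append((k[:,0].mean(0).round().tolist(),round(x,1),round(y,1),round(a,1),round(b,1),round((t+90)%180-90,2)))
    return out
E
python3 - <<'E'
from h import *
for n in("top","scene"):
    c=robot.read_camera(n);p=c["pixels"];h=cv2.cvtColor(p,cv2.COLOR_RGB2HSV);H,S,V=[h[...,i].astype(int) for i in range(3)]
    print(n)
    print("wood",rect(c,(H>8)&(H<25)&(S>110)&(V>120),.124))
    w=((S<50)&(V>150)).astype(np.uint8); w=cv2.morphologyEx(w,cv2.MORPH_CLOSE,np.ones((5,5)))
    print("white",rect(c,w,.072,1000))
    print("blue",rect(c,(H>105)&(H<125)&(S>180)&(V>60),.045,400))
    print("dark",rect(c,(V<60)&(S<110),.072,60))
    print("red",rect(c,((H<6)|(H>174))&(S>150)&(V>100),.012,30))
E
```

```text
top
wood [([230.0, 158.0], 614.0, 79.8, 48.4, 21.0, 65.07), ([136.0, 188.0], 540.5, 311.1, 186.9, 17.3, 4.49), ([166.0, 21.0], 970.4, 243.6, 144.3, 113.3, -90.0), ([96.0, 21.0], 970.6, 423.2, 143.4, 113.1, 89.94)]
white [([311.0, 210.0], 485.6, -129.7, 261.5, 165.5, -77.47)]
blue [([242.0, 226.0], 446.0, 51.8, 163.5, 109.6, 12.49), ([378.0, 195.0], 526.9, -314.3, 164.4, 102.9, 12.27), ([249.0, 82.0], 839.2, 30.0, 182.4, 141.9, 89.91), ([309.0, 31.0], 1014.9, -138.6, 386.5, 123.3, 89.94)]
dark [([2.0, 362.0], 111.0, 642.1, 74.4, 19.7, 3.18), ([28.0, 345.0], 135.2, 594.6, 183.9, 113.0, 64.08), ([290.0, 228.0], 438.0, -80.7, 47.2, 34.9, 44.34), ([331.0, 216.0], 463.7, -181.7, 51.8, 44.2, -1.32), ([285.0, 203.0], 504.1, -62.3, 51.7, 22.3, 6.39), ([328.0, 193.0], 528.0, -175.4, 55.4, 15.5, 85.6), ([466.0, 157.0], 616.1, -551.8, 256.8, 233.5, -0.31), ([192.0, 111.0], 748.1, 181.5, 96.3, 22.9, 3.85)]
red [([296.0, 268.0], 332.1, -93.9, 55.9, 26.3, -64.23), ([272.0, 160.0], 628.2, -32.3, 55.8, 26.7, 69.52)]
scene
wood [([485.0, 279.0], 1007.0, 8.5, 122.0, 91.1, -89.81), ([298.0, 205.0], 649.
[... 239 characters left out ...]
3, 82.3, -35.26), ([392.0, 238.0], 858.5, 67.3, 123.5, 94.3, -43.1)]
dark [([364.0, 192.0], 763.9, 141.6, 86.5, 23.8, 2.83), ([49.0, 105.0], -120.5, 62.7, 224.4, 147.4, -19.7), ([36.0, 56.0], -307.2, 229.1, 160.0, 63.9, -52.92), ([17.0, 22.0], -521.4, 342.3, 115.5, 52.4, 35.39), ([359.0, 18.0], 553.5, 860.7, 278.1, 27.4, -86.03), ([317.0, 19.0], 408.7, 812.2, 283.3, 219.8, -80.14), ([276.0, 13.0], 281.4, 780.3, 183.5, 12.5, -81.26), ([269.0, 12.0], 253.8, 773.9, 171.8, 12.4, -81.16), ([235.0, 7.0], 131.1, 746.3, 122.0, 38.2, -78.34), ([108.0, 13.0], -265.2, 524.7, 210.6, 18.4, -43.27)]
red [([276.0, 244.0], 627.8, -35.0, 55.9, 24.8, 71.64), ([151.0, 217.0], 332.6, -96.2, 53.3, 24.4, -63.27)]
```

```bash
cat >> h.py <<'E'
def plan(x,y,z,yawdeg):
    """shift in tool axes (60 mm units) and spin from the present measured pose"""
    s=robot.observe();Rt=R.from_euler("xyz",s["tool_rot"]).as_matrix()
    d=Rt.T@(np.array([x,y,z])-s["tool_pos"])/.06
    dy=(np.radians(yawdeg)-s["tool_rot"][2]+np.pi)%(2*np.pi)-np.pi
    print("pos",np.round(s["tool_pos"],4),"rpy",np.round(np.degrees(s["tool_rot"]),2),"shift",d.round(3),"spin",round(-dy,4))
E
python3 -c "
from h import *
plan(.5405,.3111,.2,184.49)"
```

```text
pos [0.2114 0.4803 0.2433] rpy [-1.7994e+02 -1.0000e-02  1.5624e+02] shift [-6.156 -0.37   0.721] spin -0.4931
```

Emit:
step_arm(motion=[[[-6.16,-0.37,0.72],-0.493],[[-6.16,-0.37,0.72],-0.493],[[-6.16,-0.37,0.72],-0.493],[[-6.16,-0.37,0.72],-0.493],[[-6.16,-0.37,0.72],-0.493],[[-6.16,-0.37,0.72],-0.493],[[-6.16,-0.37,0.72],-0.493],[[-6.16,-0.37,0.72],-0.493],[[-6.16,-0.37,0.72],-0.493],[[-6.16,-0.37,0.72],-0.493]], hand=0)

```text
time: 1.45
tool_pos: [0.5398, 0.3124, 0.2011]
tool_rot: [3.141, 0.0, -3.061]
contact_force: [-0.1, -0.0, 0.2]
opening: 0.0918
grip_force: 0.0
```

```bash
python3 - <<'E'
from h import *
s=robot.observe();c=robot.read_camera("wrist");cv2.imwrite("pics/w1.png",c["pixels"][:,:,::-1])
T=np.eye(4);T[:3,:3]=R.from_euler("xyz",s["tool_rot"]).as_matrix();T[:3,3]=s["tool_pos"]
W=T@np.array(c["T_tool_cam"]);c["xyz"]=W[:3,3];c["rotation"]=W[:3,:3]
h=cv2.cvtColor(c["pixels"],cv2.COLOR_RGB2HSV);H,S,V=[h[...,i].astype(int) for i in range(3)]
print(s["tool_pos"],c["xyz"],rect(c,(H>8)&(H<25)&(S>110)&(V>80),.124,200))
plan(.5405,.3111,.11,184.49)
E
```

```text
[0.5397609  0.31238241 0.20111359] [0.46198802 0.3067051  0.34259274] [([371.0, 310.0], 639.2, 437.2, 256.4, 13.0, -85.5), ([401.0, 272.0], 595.0, 454.4, 53.0, 21.0, 19.64), ([105.0, 270.0], 616.4, 182.6, 52.7, 20.7, -10.53), ([79.0, 224.0], 574.1, 162.5, 38.0, 21.0, 63.64), ([252.0, 131.0], 480.2, 308.1, 67.2, 15.0, 4.17)]
pos [0.5399 0.3123 0.2011] rpy [ 1.7998e+02  3.0000e-02 -1.7541e+02] shift [-0.007 -0.021  1.518] spin 0.0017
```

View pics/w1.png

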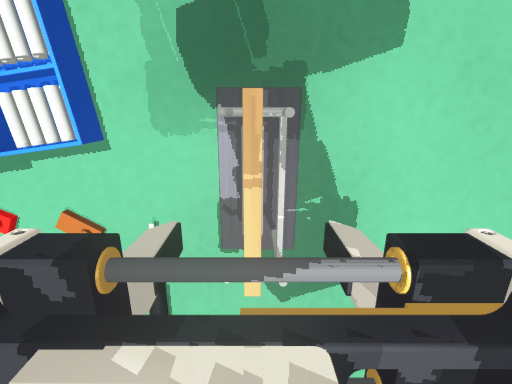

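Wrist view: the bar runs from (253,88) to (252,296), centred between the fingers (x about 252). The stand's back bar is to its right at x=283. I'll convert the two bar ends to check the centre.

```bash
python3 - <<'E'
from h import *
s=robot.observe();c=robot.read_camera("wrist")
T=np.eye(4);T[:3,:3]=R.from_euler("xyz",s["tool_rot"]).as_matrix();T[:3,3]=s["tool_pos"]
W=T@np.array(c["T_tool_cam"]);c["xyz"]=W[:3,3];c["rotation"]=W[:3,:3]
p=cast(c,[[253,88],[252.5,296],[252.8,131],[252.8,230]],.124);print(p.round(4),p[:2].mean(0),np.linalg.norm(p[0]-p[1]))
E
```

```text
[[0.4469 0.306  0.124 ]
 [0.634  0.3204 0.124 ]
 [0.4788 0.3084 0.124 ]
 [0.5647 0.3152 0.124 ]] [0.54044462 0.31319566 0.124     ] 0.1876251429377641
```

Emit:
step_arm(motion=[[[0,0,0.7],0],[[0,0,1.2],0],[[0,0,1.4],0],[[0,0,1.52],0],[[0,0,1.52],0],[[0,0,1.52],0]], hand=0)

```text
time: 2.3
tool_pos: [0.5414, 0.3115, 0.1105]
tool_rot: [3.141, 0.002, -3.063]
contact_force: [0.3, 0.5, 0.5]
opening: 0.0916
grip_force: 0.0
```

Emit:
step_arm(motion=[[[0,0,0],0],[[0,0,0],0],[[0,0,0],0],[[0,0,0],0],[[0,0,0],0],[[0,0,0],0],[[0,0,0],0],[[0,0,0],0]], hand=255, squeeze=50)

```text
time: 3.3
tool_pos: [0.5409, 0.3113, 0.1094]
tool_rot: [3.141, 0.0, -3.063]
contact_force: [-0.8, 2.1, 1.4]
opening: 0.0166
grip_force: 1.2
```

Emit:
step_arm(motion=[[[0,0,0],0],[[0,0,0],0],[[0,0,0],0],[[0,0,0],0]])

```text
time: 3.8
tool_pos: [0.5409, 0.3113, 0.1094]
tool_rot: [3.141, 0.0, -3.063]
contact_force: [-0.7, 1.0, 0.9]
opening: 0.0157
grip_force: 50.0
```

```bash
python3 -c "
from h import *
s=robot.observe();print({k:np.round(s[k],4).tolist() for k in ('tool_pos','tool_rot','contact_force','opening','grip_force','qpos')})"
```

```text
{'tool_pos': [0.5409, 0.3113, 0.1094], 'tool_rot': [3.1414, 0.0001, -3.0634], 'contact_force': [-0.7129, 1.0472, 0.8629], 'opening': 0.0157, 'grip_force': 49.9997, 'qpos': [0.3994, 0.6451, 1.4069, 0.0002, 1.0894, -1.2496]}
```

Emit:
step_arm(motion=[[[0,0,-0.1],0],[[0,0,-0.3],0],[[0,0,-0.7],0],[[0,0,-1.2],0],[[0,0,-1.7],0],[[0,0,-2.0],0],[[0,0,-2.0],0],[[0,0,-2.0],0]])

```text
time: 4.8
tool_pos: [0.5405, 0.311, 0.2286]
tool_rot: [-3.141, -0.001, -3.063]
contact_force: [-0.4, 0.1, -2.2]
opening: 0.0155
grip_force: 50.0
```

```bash
python3 -c "
from h import *
s=robot.observe();print(s['grip_force'],s['opening'],s['contact_force'])
plan(.4596,-.0126,.2294,192.53)"
```

```text
49.99912619590759 0.015523337826142613 [-0.3742707   0.07841163 -2.16263731]
pos [0.5405 0.311  0.2286] rpy [-1.7998e+02 -7.0000e-02 -1.7552e+02] shift [ 1.765 -5.272 -0.009] spin -0.1405
```

Emit:
step_arm(motion=[[[0.2,-0.5,0],-0.02],[[0.5,-1.3,0],-0.05],[[0.75,-2.1,0],-0.08],[[1.0,-2.9,0],-0.1],[[1.25,-3.7,0],-0.12],[[1.5,-4.5,0],-0.14],[[1.7,-5.0,0],-0.14],[[1.765,-5.27,0],-0.14],[[1.765,-5.27,0],-0.14],[[1.765,-5.27,0],-0.14]])

```text
time: 6.05
tool_pos: [0.4602, -0.0115, 0.2291]
tool_rot: [3.141, -0.0, -2.923]
contact_force: [-0.1, -0.2, -2.4]
opening: 0.0152
grip_force: 50.0
```

```bash
python3 - <<'E'
from h import *
plan(.4596,-.0126,.1469,192.53)
c=robot.read_camera("top");cv2.imwrite("pics/t2.png",cv2.resize(c["pixels"][120:300,180:430,::-1],None,fx=3,fy=3))
E
```

```text
pos [ 0.4602 -0.0115  0.2291] rpy [ 1.7996e+02 -1.0000e-02 -1.6747e+02] shift [ 0.014 -0.017  1.369] spin 0.0001
```

View pics/t2.png

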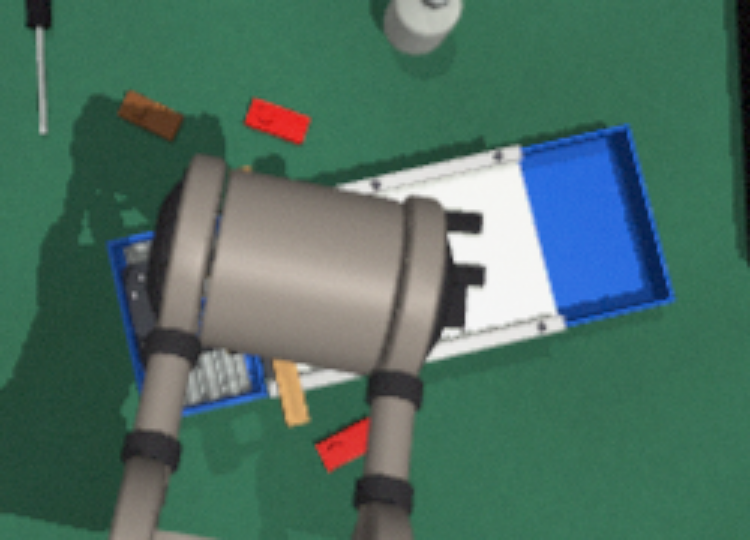

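The crop shows the arm over the plate's rod-bin end, with the bar's ends at (247,170) and (292,400), parallel to the plate's end edge. Lowering behind the chips.

Emit:
step_arm(motion=[[[0,0,0.5],0],[[0,0,0.9],0],[[0,0,1.15],0],[[0,0,1.3],0],[[0,0,1.36],0],[[0,0,1.36],0],[[0,0,1.36],0]])

```text
time: 6.98
tool_pos: [0.4604, -0.0123, 0.1482]
tool_rot: [-3.141, 0.001, -2.923]
contact_force: [-0.1, 0.3, -2.0]
opening: 0.0154
grip_force: 50.0
```

```bash
python3 - <<'E'
from h import *
plan(.5166,-.2693,.1469,192.53)
c=robot.read_camera("scene");cv2.imwrite("pics/s3.png",cv2.resize(c["pixels"][140:384,100:350,::-1],None,fx=2.4,fy=2.4))
E
```

```text
pos [ 0.4604 -0.0123  0.1482] rpy [-1.7998e+02  6.0000e-02 -1.6749e+02] shift [ 0.013 -4.385  0.024] spin -0.0004
```

View pics/s3.png

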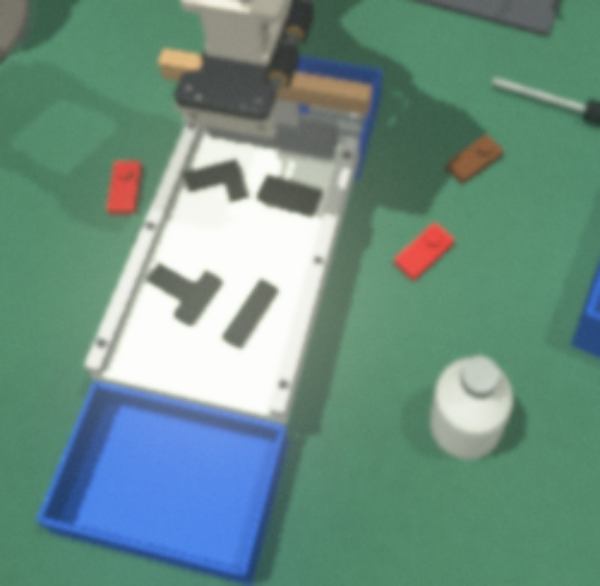

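Scene crop: the blade sits between the rails at about (200,130)–(340,150), behind all four chips, and the bin is empty. Sweeping.

Emit:
step_arm(motion=[[[0,-0.1,0.01],0],[[0,-0.25,0.01],0],[[0,-0.4,0.01],0],[[0.01,-0.6,0.01],0],[[0.01,-0.8,0.01],0],[[0.01,-1.0,0.01],0],[[0.01,-1.2,0.01],0],[[0.01,-1.4,0.01],0],[[0.01,-1.6,0.01],0],[[0.01,-1.8,0.01],0]])

```text
time: 8.28
tool_pos: [0.4829, -0.1186, 0.1471]
tool_rot: [3.141, 0.0, -2.923]
contact_force: [0.0, 0.7, -2.5]
opening: 0.0157
grip_force: 50.0
```

Emit:
step_arm(motion=[[[0,-0.2,0],0],[[0,-0.4,0],0],[[0,-0.6,0],0],[[0,-0.8,0],0],[[0,-1.0,0],0],[[0,-1.15,0],0],[[0,-1.3,0],0],[[0,-1.45,0],0],[[0,-1.6,0],0],[[0,-1.6,0],0]])

```text
time: 9.52
tool_pos: [0.5037, -0.2123, 0.1471]
tool_rot: [-3.141, 0.0, -2.924]
contact_force: [-0.7, 0.3, -1.8]
opening: 0.0156
grip_force: 50.0
```

```bash
python3 - <<'E'
from h import *
plan(.5166,-.2693,.1469,192.53)
c=robot.read_camera("scene");cv2.imwrite("pics/s4.png",cv2.resize(c["pixels"][140:384,100:350,::-1],None,fx=2.4,fy=2.4))
E
```

```text
pos [ 0.5037 -0.2123  0.1471] rpy [-1.7998e+02  1.0000e-02 -1.6753e+02] shift [-0.004 -0.974  0.003] spin -0.0011
```

View pics/s4.png

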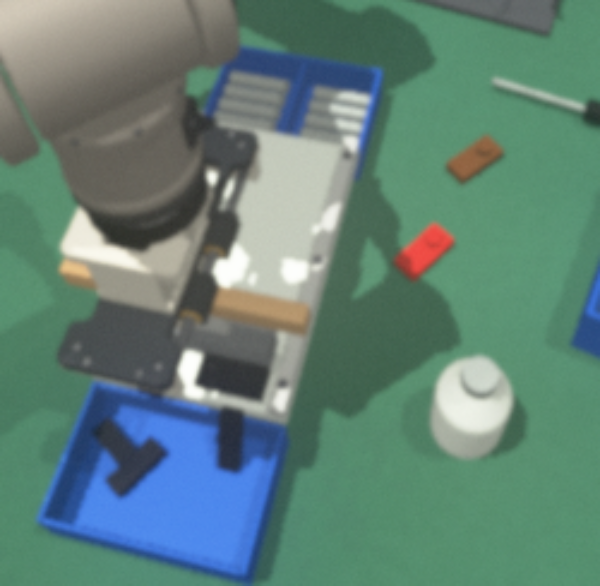

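The tee and the bar are in the bin, at (130,455) and (230,440). The wedge, at (235,375), is just ahead of the blade. Continuing over the edge.

Emit:
step_arm(motion=[[[0,-0.15,0],0],[[0,-0.3,0],0],[[0,-0.45,0],0],[[0,-0.6,0],0],[[0,-0.75,0],0],[[0,-0.9,0],0],[[0,-1.0,0],0],[[0,-1.1,0],0],[[0,-1.1,0],0],[[0,-1.1,0],0]])

```text
time: 10.82
tool_pos: [0.5178, -0.2758, 0.1471]
tool_rot: [3.141, -0.0, -2.923]
contact_force: [0.1, -0.6, -2.4]
opening: 0.0158
grip_force: 50.0
```

Emit:
step_arm(motion=[[[0,0,-0.2],0],[[0,0,-0.6],0],[[0,0.3,-1.1],0],[[0,0.8,-1.35],0],[[0,1.4,-1.35],0],[[0,2.1,-1.35],0],[[0,2.8,-1.35],0],[[0,3.5,-1.35],0],[[0,4.0,-1.35],0],[[0,4.0,-1.35],0]])

```text
time: 12.08
tool_pos: [0.4655, -0.0399, 0.2292]
tool_rot: [-3.141, 0.001, -2.92]
contact_force: [-0.1, -0.1, -2.4]
opening: 0.0157
grip_force: 50.0
```

```bash
python3 - <<'E'
from h import *
plan(.5409,.3113,.2294,184.48)
c=robot.read_camera("scene");cv2.imwrite("pics/s5.png",cv2.resize(c["pixels"][140:384,100:350,::-1],None,fx=2.4,fy=2.4))
E
```

```text
pos [ 0.4655 -0.0399  0.2292] rpy [-1.7999e+02  8.0000e-02 -1.6732e+02] shift [-2.510e+00  5.435e+00 -1.000e-03] spin 0.1431
```

View pics/s5.png

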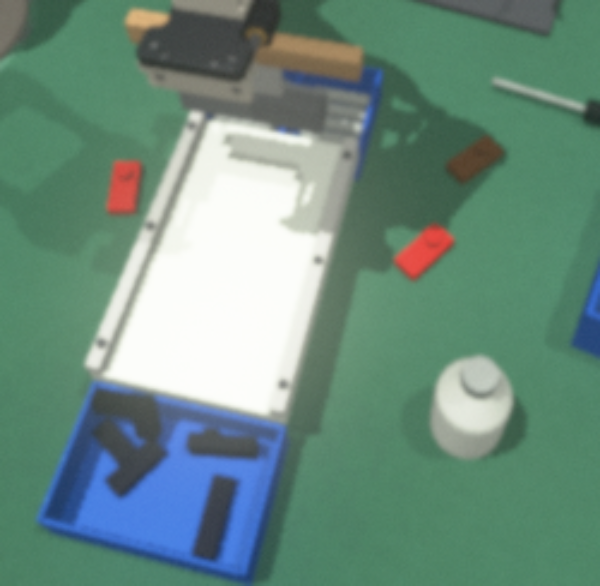

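All four chips are in the scrap bin (ell at (128,410), tee (130,455), wedge (225,443), bar (215,515)) and the plate is clear. Returning the scraper.

Emit:
step_arm(motion=[[[-0.2,0.5,0],0.02],[[-0.5,1.2,0],0.05],[[-0.9,2.0,0],0.08],[[-1.3,2.8,0],0.1],[[-1.7,3.6,0],0.12],[[-2.05,4.4,0],0.14],[[-2.35,5.0,0],0.143],[[-2.5,5.4,0],0.143],[[-2.51,5.435,0],0.143],[[-2.51,5.435,0],0.143]])

```text
time: 13.38
tool_pos: [0.5427, 0.3082, 0.2281]
tool_rot: [-3.141, -0.0, -3.067]
contact_force: [-0.6, -0.1, -2.4]
opening: 0.0154
grip_force: 50.0
```

Emit:
step_arm(motion=[[[0,0,0],0],[[0,0,0],0],[[0,0,0],0],[[0,0,0],0]])

```text
time: 13.88
tool_pos: [0.5424, 0.3091, 0.2282]
tool_rot: [3.142, 0.0, -3.067]
contact_force: [-0.6, 0.8, -1.9]
opening: 0.0158
grip_force: 50.0
```

```bash
python3 - <<'E'
from h import *
plan(.5409,.3113,.1094,184.48)
c=robot.read_camera("top");cv2.imwrite("pics/t6.png",cv2.resize(c["pixels"][130:270,100:420,::-1],None,fx=2.5,fy=2.5))
E
```

```text
pos [0.5424 0.3091 0.2282] rpy [ 1.800e+02  1.000e-02 -1.757e+02] shift [0.022 0.038 1.981] spin -0.0032
```

View pics/t6.png

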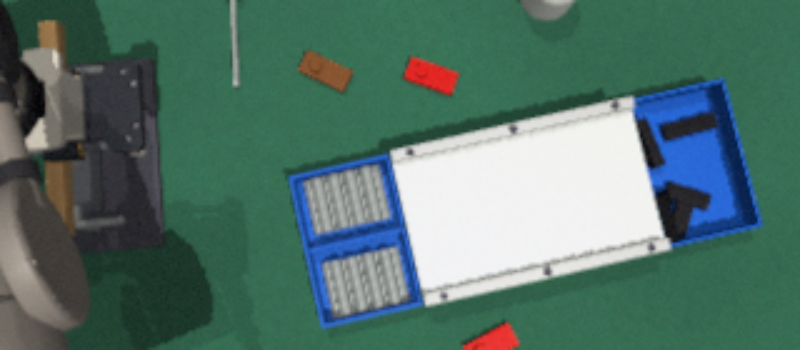

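The top view confirms all four chips are inside the scrap bin (x 640–720) with the plate clear, and the scraper is above the stand.

Emit:
step_arm(motion=[[[0.02,0.035,0],-0.003],[[0.02,0.035,0.4],-0.003],[[0.02,0.035,0.8],-0.003],[[0.02,0.035,1.2],-0.003],[[0.02,0.035,1.5],-0.003],[[0.02,0.035,1.7],-0.003],[[0.02,0.035,1.85],-0.003],[[0.02,0.035,1.93],-0.003],[[0.02,0.035,1.96],-0.003],[[0.02,0.035,1.96],-0.003]])

```text
time: 15.18
tool_pos: [0.5412, 0.3114, 0.1109]
tool_rot: [3.141, 0.001, -3.063]
contact_force: [-0.5, 0.6, -2.2]
opening: 0.0157
grip_force: 50.0
```

Emit:
step_arm(motion=[[[0,0,0],0],[[0,0,0.01],0],[[0,0,0.02],0],[[0,0,0.02],0]])

```text
time: 15.68
tool_pos: [0.5411, 0.3113, 0.1094]
tool_rot: [3.141, 0.0, -3.063]
contact_force: [0.2, 0.9, -1.4]
opening: 0.0156
grip_force: 50.0
```

Emit:
step_arm(motion=[[[0,0,0.01],0],[[0,0,0.015],0],[[0,0,0.015],0]])

```text
time: 16.05
tool_pos: [0.5411, 0.3113, 0.1093]
tool_rot: [3.141, 0.001, -3.063]
contact_force: [-2.2, -1.6, 4.6]
opening: 0.0159
grip_force: 50.0
```

Emit:
step_arm(motion=[[[0,0,0],0],[[0,0,0],0],[[0,0,0],0],[[0,0,0],0],[[0,0,0],0],[[0,0,0],0],[[0,0,0],0],[[0,0,0],0]], hand=0)

```text
time: 17.05
tool_pos: [0.541, 0.3113, 0.1084]
tool_rot: [3.141, 0.0, -3.063]
contact_force: [-0.3, -0.1, 0.9]
opening: 0.0895
grip_force: 0.0
```

Emit:
step_arm(motion=[[[0,0,-0.2],0],[[0,0,-0.6],0],[[0,0,-1.2],0],[[0,0,-2.0],0],[[1,-1,-2.5],0],[[1.5,-1.5,-2.5],0],[[2,-2.2,-2.5],0],[[2.0,-3,-2.5],0],[[2.0,-3,-2.5],0],[[2.0,-3,-2.5],0]])

```text
time: 18.3
tool_pos: [0.4357, 0.1228, 0.2591]
tool_rot: [3.141, 0.001, -3.064]
contact_force: [-0.2, 0.3, -1.6]
opening: 0.092
grip_force: 0.0
```

```bash
python3 - <<'E'
from h import *
for n in("top","scene"):
    c=robot.read_camera(n);p=c["pixels"];h=cv2.cvtColor(p,cv2.COLOR_RGB2HSV);H,S,V=[h[...,i].astype(int) for i in range(3)]
    print(n,"wood",rect(c,(H>8)&(H<25)&(S>110)&(V>120),.124))
    cv2.imwrite(f"pics/{n}7.png",p[:,:,::-1])
a=cv2.imread("pics/scene7.png")[60:180,230:370];b=cv2.imread("pics/scene0.png")[60:180,230:370]
cv2.imwrite("pics/f.png",cv2.resize(np.hstack([b,a]),None,fx=2.8,fy=2.8))
E
```

```text
top wood [([230.0, 158.0], 614.0, 79.8, 48.4, 21.0, 65.07), ([135.0, 174.0], 573.8, 313.0, 120.6, 17.5, 4.23), ([166.0, 21.0], 970.5, 243.6, 144.3, 113.3, 89.94), ([96.0, 21.0], 970.6, 423.2, 143.5, 113.1, 89.94)]
scene wood [([485.0, 279.0], 1006.9, 8.8, 121.3, 91.3, -89.8), ([298.0, 205.0], 649.3, 9.3, 42.9, 18.3, 64.24), ([489.0, 212.0], 1002.1, 162.9, 113.0, 83.7, -87.96)]
```

View pics/f.png

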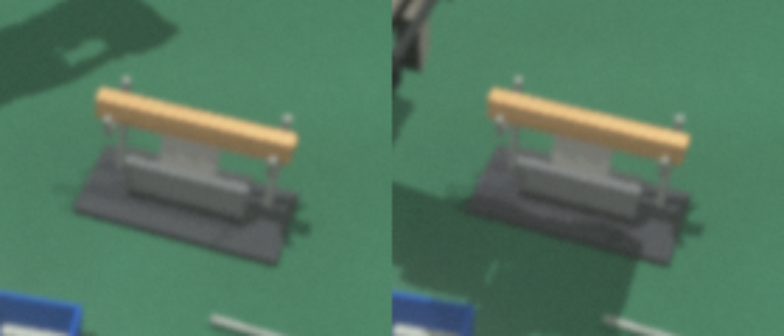

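The before and after crops match: the bar rests on both hooks, at (100,95)–(295,145) before and the same spot in the right half after. The gripper is clear. Handing in.

```bash
python3 -c "
from cell import robot
print(robot.hand_in())"
```

```text
the job is handed in; nothing more can be done
None
```

The job is handed in: all four black offcuts are in the empty scrap bin, the scraper is back on both hooks and released, and the arm's clock read about 18 s of the 58 s allowed; no judging result came back.

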